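Stack a hub bearing and spacer on the build stand and lock the spindle

TASK

Build up the hub spindle on the blue stand: slide the new bearing (bright steel, blue rollers) down the spindle until it sits fully home on the shoulder, then the brass spacer until it sits flat on the bearing, lowering each one by hand rather than letting it drop. Then turn the black lock knob on the stand clockwise until it clicks past its detent to the green mark, let go, and leave the rusty old bearing where it lies.

Things in the scene. Friction and masses are not known exactly. Their poses are not given: they have to be found in the camera images.
- bearing: New roller bearing, a bright steel ring with a dark cage and blue rollers on its faces: outside diameter 56, bore 31, height 18 mm, 0.23 kg. Origin at the centre of its underside, z along its axis. Lies flat on the bench at the start.
- spacer: Brass spacer collar: outside diameter 40, bore 25, height 24 mm, 0.15 kg. Origin at the centre of its underside, z along its axis. Stands flat on the bench at the start.
- old_bearing: Worn-out bearing, the same shape and size as the new one but rusty brown all over; not to be used. Origin at the centre of its underside.
- spindle_seat (a point): Centre of the shoulder the bearing sits on: top of a 48 dia. steel flange, 36 mm above the bench, on the blue base plate (110 x 250 x 12). z up along the fixed spindle, x and y along the plate's short and long sides. Above it the spindle has diameter 28 up to 13 mm, tapers to 22 at 17, 22 up to 46, then a cone to 10 at 56. Home: bearing's underside at this height, spacer's 18 mm higher.
- spindle_top (a point): Centre of the spindle's nose tip, 56 mm above spindle_seat.
- lock_knob_grip (a point): Grip point of the black lock knob, on its upright axis, 130 mm from the spindle along the plate (+y), 49 mm above the bench. Bar grip 42 long, 14 thick, 32 tall (top 7 mm above this point, foot 25 below) on a 44 dia. disc. x of this point runs along the bar and turns with it; a white line marks its -x half, the pointer, which starts at the red mark on the plate.
- lock_knob (a joint): Angle of the lock knob, rad: 0 at the red mark (unlocked), growing clockwise seen from above, 1.2 at the green mark (locked, end stop). A spring detent resists with up to about 0.1 N m until half-way (0.6), then the knob snaps on to 1.2; short of half-way it springs back to 0.
Things that resemble listed ones, but are neither listed nor needed, are in the scene too. Of the things like the spacer, leave any that is pink; of the rest the larger one is meant.

How it is judged:
By the outcome, as a careful person would: the job done as asked, in the order asked, and still so for the second after the job is handed in, with the robot touching nothing.
It also fails if it takes over 72 s, if anything falls off the work surface, if the arm or the gripper's body presses on something with over 40 N, if the wrist force passes 120 N, or if a joint passes its speed limit or range.

ROBOT

A 6-joint arm with a two-finger parallel gripper is mounted at the origin on the work surface. World frame = base frame: x ahead of the robot, y to its left, z up, the work surface at z = 0. Lengths are in m, angles in rad, forces in N, time in s.
With the tool pointing down it reaches from about 0.3 to 0.85 m from the base axis. Payload 4.2 kg.
Tool frame: the origin (TCP) lies between the finger pads; the fingertips stand 14 mm ahead of it and the grasp point (between the pads) lies 5 mm behind it; z points along the fingers, y is the line along which they close (so a half turn about z gives the same grasp; the last joint's range is limited). The gripper opens to 91 mm and grips with 3 to 60 N. Pads are 32 mm wide; open, the fingers measure 118 mm over their backs; the gripper's body (76 mm by 178 mm) begins 60 mm behind the grasp point.
Start: joints at [-1.281, 0.32, 1.565, -0, 1.257, -0.02], TCP at [0.175, -0.548, 0.228] pointing down, gripper open.
Joint ranges: [-3.11, 3.11], [-0.84, 2.01], [0.21, 2.61], [-1.34, 4.49], [0.05, 2.63], [-2.56, 2.56]. Speed limits (rad/s): [2.57, 2.57, 3.14, 3.14, 3.14, 3.14].

INTERFACE

Orientations are given as a rotation vector (axis times angle).
In Python, from plant import robot gives the robot as it stands.
- The arm moves only by the tool send_rows, never from a script. Its argument "deltas" is a list of rows, each a list of 3 entries, a list of its own where there are three numbers: the opening, from 0 (shut) to 1 (fully open), then the shift along the world's x, y, z in mm, then the turn about the world's z in rad. A call has 1 to 5 rows; each row shifts and turns the commanded pose from where the row before left it; what a row does not reach is not made up. A row lasts 1/10 s, in which the tool goes at most 50 mm and 8.59 degrees, less where a joint would pass 70% of its speed; a pose out of reach is approached as far as the arm can. A call is refused whole if a number of a shift passes 50 or a number of a turn 0.15, either way. A call with a gripper value outside its range is refused whole. The fingers move at their own pace and stop on an object; the grip force is fixed at half the most. Time passes only in rows, so rows that do not move let the fingers close. It gives the time, the measured TCP pose, the force, the opening and the grip force at its end, in the units of the state.
- robot.get_state(): the state, without advancing time (a new reading comes with each control period).
- robot.snapshot(name): name is "scene" or "side" or "wrist"; returns the picture (480x640x3 uint8, red, green, blue); there is no depth.
- robot.camera_model(name): a dict with "mtx" (3x3 intrinsics, pixels), "extrinsics" (4x4, takes a point from world to camera coordinates); the wrist camera has in their place "mount" (4x4, takes a point from camera to tool coordinates, whose origin is the TCP and whose axes are the flange's). Camera axes: x right, y up, looking along -z (the intrinsics and any distortion apply to the point x, -y, -z); pixel columns grow to the right and rows downward; lengths in m; the calibration is good to about 2 mm. A picture is of the moment at which its call begins: read the wrist's pose just before it. camera_model takes no time and is no camera call.
- robot.close_job(): hands the job in; it is judged then, once.
The state is a dict: "time": time; "joint_pos": joint angles; "joint_vel": joint speeds; "tau": joint torques, N m; "eef_pos": TCP position; "tool_rot": TCP orientation; "force": force on the tool from outside, world axes, zero at the start; "torque": the same for the moment, N m; "grip_width": finger opening in m; "grasp_force": force on a finger pad.
Only numpy, scipy, OpenCV 4.12 (cv2) and the standard library are available. Lean on these libraries where they do the work, as an engineer would, in place of code of your own. Each camera call takes 0.05 s, during which the arm holds its last target. There are 200 camera calls.

## Working session

There is one attempt and no reset: what is moved stays moved. The work goes in short steps, Python scripts to look and compute and a tool call to move; the robot and the scene stay as the last step left them, time stands still between calls to the robot, and variables do not carry over. Pictures are saved under pics/ and viewed, at most 10 in all, crops included, and the job is handed in when it is done.

Besides the shell and the picture viewer there is one more tool, called after "Emit:" as name([rows], argument=value, ...), one row to a line, values as JSON. send_rows: Moves the arm, as the interface text tells. Its arguments: {"type":"object","properties":{"deltas":{"type":"array","items":{"type":"array"}}},"required":["deltas"]}

```bash
mkdir -p pics; ls; cat > h.py <<'E'
import numpy as np, cv2
from plant import robot
from scipy.spatial.transform import Rotation as R
def snap(n):
    s=robot.get_state(); im=robot.snapshot(n); m=robot.camera_model(n)
    K=np.array(m["mtx"])
    if n=="wrist":
        T=np.eye(4);T[:3,:3]=R.from_rotvec(s["tool_rot"]).as_matrix();T[:3,3]=s["eef_pos"]
        C=T@np.array(m["mount"])
    else: C=np.linalg.inv(np.array(m["extrinsics"]))
    return np.array(im),K,C,m
def ray(u,v,K,C,m=None):
    d=None if m is None else m.get("distortion",m.get("dist"))
    p=cv2.undistortPoints(np.array([[[u,v]]],float),K,None if d is None else np.array(d,float))[0,0]
    r=C[:3,:3]@np.array([p[0],-p[1],-1.]); return C[:3,3],r/np.linalg.norm(r)
def onz(u,v,z,K,C,m=None):
    o,r=ray(u,v,K,C,m); return o+r*(z-o[2])/r[2]
def cross(rays):
    A=np.zeros((3,3));b=np.zeros(3)
    for o,r in rays: P=np.eye(3)-np.outer(r,r);A+=P;b+=P@o
    p=np.linalg.solve(A,b); return p,[np.linalg.norm((np.eye(3)-np.outer(r,r))@(p-o)) for o,r in rays]
def proj(p,K,C,m=None):
    q=np.linalg.inv(C)@np.append(p,1); d=None if m is None else m.get("distortion",m.get("dist"))
    return cv2.projectPoints(np.array([[q[0],-q[1],-q[2]]]),np.zeros(3),np.zeros(3),K,None if d is None else np.array(d,float))[0][0,0]
E
python3 - <<'E'
from h import *
for n in ["scene","side","wrist"]:
    im,K,C,m=snap(n); cv2.imwrite(f"pics/{n}0.png",im[:,:,::-1]); np.savez(f"{n}0.npz",im=im,K=K,C=C)
    print(n,m.keys(),{k:v for k,v in m.items() if k not in("mtx","extrinsics","mount")},K[0],K[1],C.round(3).tolist())
print(robot.get_state())
E
```

```text
pics
scene dict_keys(['mtx', 'extrinsics']) {} [517.20403329   0.         333.97054722] [  0.         517.20403329 238.17321836] [[-0.256, -0.815, 0.521, 1.083], [0.967, -0.211, 0.144, 0.168], [-0.008, 0.54, 0.842, 1.001], [0.0, 0.0, 0.0, 1.0]]
side dict_keys(['mtx', 'extrinsics']) {} [478.89939245   0.         323.36610649] [  0.         478.89939245 242.84033087] [[0.993, 0.08, -0.09, 0.463], [-0.119, 0.524, -0.844, -0.719], [-0.021, 0.848, 0.529, 0.517], [0.0, 0.0, 0.0, 1.0]]
wrist dict_keys(['mtx', 'mount']) {} [379.5491404    0.         318.35520394] [  0.         379.5491404  238.27007286] [[0.304, 0.917, 0.258, 0.249], [-0.953, 0.293, 0.082, -0.525], [-0.0, -0.271, 0.963, 0.384], [0.0, 0.0, 0.0, 1.0]]
{'time': 0.15, 'joint_pos': array([-1.28102243e+00,  3.20159025e-01,  1.56534989e+00,  2.88530708e-05,
        1.25741874e+00, -2.00331236e-02]), 'joint_vel': array([-0.00016384, -0.00279196, -0.00371924, -0.00040663, -0.00027237,
        0.00073929]), 'tau': array([ 2.59786038e-04, -4.12774122e+01, -2.32154918e+01,  7.27553177e-02,
        4.34352562e-02, -1.08056333e-04]), 'eef_pos': array([ 0.17519526, -0.54729724,  0.22732437]), 'tool_rot': array([-3.10266801e+00, -4.84481387e-01,  2.39154628e-04]), 'force': array([0.14008198, 0.12891906, 0.28323549]), 'torque': array([-0.00273296,  0.05123817,  0.0369806 ]), 'grasp_force': 0.0, 'grip_width': 0.09153235216538264}
```

View pics/scene0.png

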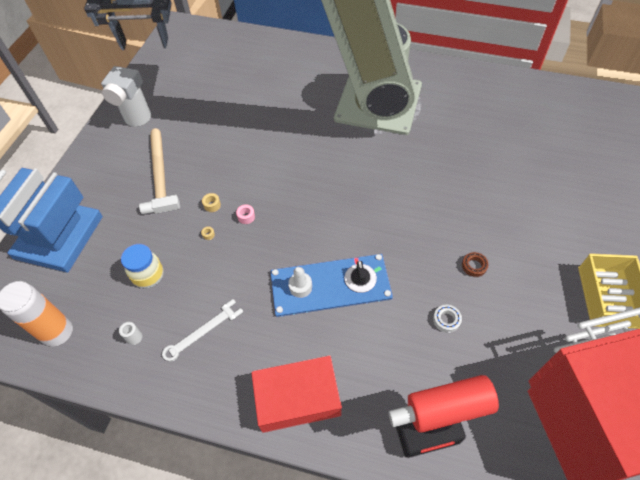

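View pics/side0.png

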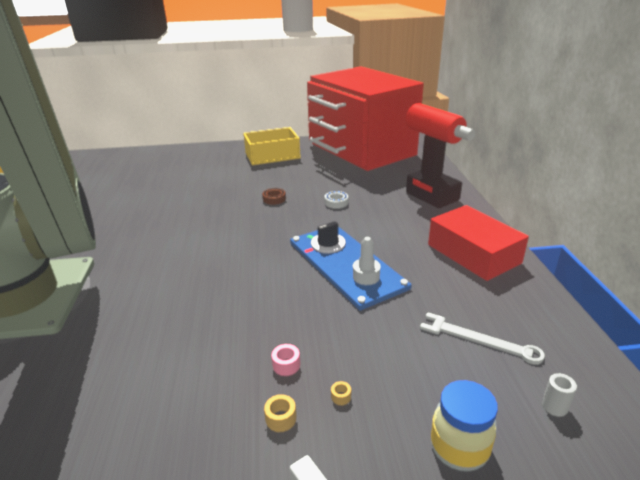

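The scene view shows the bright bearing with blue rollers at (447,318) and the rusty one at (475,264). Things like the spacer are brass large (211,203), brass small (208,233), pink (246,214) and a grey tube (131,333). The spindle nose is at about (299,270) and the knob at (361,275). In the side view: bearing (336,199), rusty (274,196), brass large (280,413), brass small (341,393), pink (286,360), grey tube (560,394), spindle (367,255) and knob (328,236). I choose the bearing at (447,318) and the large brass at (211,203).

```bash
cat >> h.py <<'E'
def blob(mask,near,rad=40):
    m=mask.astype(np.uint8).copy(); w=np.zeros_like(m); cv2.circle(w,tuple(int(a) for a in near),rad,1,-1); m&=w
    m=cv2.morphologyEx(m,cv2.MORPH_CLOSE,np.ones((3,3),np.uint8))
    cs,_=cv2.findContours(m,cv2.RETR_EXTERNAL,cv2.CHAIN_APPROX_NONE)
    c=max(cs,key=cv2.contourArea); return c
def ell(mask,near,rad=40):
    c=cv2.convexHull(blob(mask,near,rad)); return cv2.fitEllipse(c),cv2.boundingRect(c)
def hsv(im): return cv2.cvtColor(im,cv2.COLOR_RGB2HSV)
def brass(im): h=hsv(im); return (h[...,0]>12)&(h[...,0]<30)&(h[...,1]>110)&(h[...,2]>60)
def steel(im): h=hsv(im); return (h[...,2]>125)
def blue(im): h=hsv(im); return (h[...,0]>100)&(h[...,0]<125)&(h[...,1]>140)&(h[...,2]>70)
E
python3 - <<'E'
from h import *
D={n:np.load(n+"0.npz") for n in("scene","side")}
def two(f,a,b,r1=22,r2=22):
    rs=[]
    for n,p,r in(("scene",a,r1),("side",b,r2)):
        d=D[n]; e,bb=ell(f(d["im"]),p,r); print(n,np.round(e[0],1),np.round(e[1],1),bb)
        x,y,w,h=bb
        rs.append(ray(x+w/2-.5,y+h/2-.5,d["K"],d["C"]))
    print("  ->",np.round(cross(rs)[0],4),np.round(cross(rs)[1],4))
two(steel,(447,318),(336,199)); two(brass,(211,203),(280,413),16,28); two(brass,(208,233),(341,393),14,16)
for nm,a,b in(("nose",(299,268),(367,237)),("knobtop",(361,262),(327,226))):
    p=cross([ray(*a,D["scene"]["K"],D["scene"]["C"]),ray(*b,D["side"]["K"],D["side"]["C"])]);print(nm,p)
S=D["scene"]["im"];V=D["side"]["im"]
g=lambda im,x,y,w,h:cv2.resize(im[y:y+h,x:x+w],(400,300),interpolation=cv2.INTER_CUBIC)
cv2.imwrite("pics/crops.png",np.vstack([np.hstack([g(S,410,240,100,100)[:, :],g(S,185,180,80,70)]),np.hstack([g(S,265,245,135,75),g(V,285,210,130,100)])])[:,:,::-1])
E
```

```text
scene [447. 318.] [43.8 43.8] (425, 296, 45, 45)
side [336. 199.] [43.8 43.9] (314, 179, 45, 42)
  -> [0.6009 0.2743 0.0099] [0.0002 0.0002]
scene [210.5 203.8] [13.4 15.3] (203, 203, 16, 8)
side [280.  412.3] [32.2 37.3] (264, 395, 32, 37)
  -> [ 0.4491 -0.3098  0.0054] [0.0051 0.0051]
scene [207.5 235.2] [5.9 9.1] (203, 235, 10, 4)
side [340.8 392.2] [20.  23.7] (331, 382, 20, 23)
  -> [ 0.5307 -0.2852  0.0027] [0.0037 0.0037]
nose (array([ 0.60946085, -0.03758288,  0.09438514]), [np.float64(0.000541677298409804), np.float64(0.0005416772984097807)])
knobtop (array([0.55033055, 0.07485761, 0.05995331]), [np.float64(0.00557368049259967), np.float64(0.005573680492599696)])
```

View pics/crops.png

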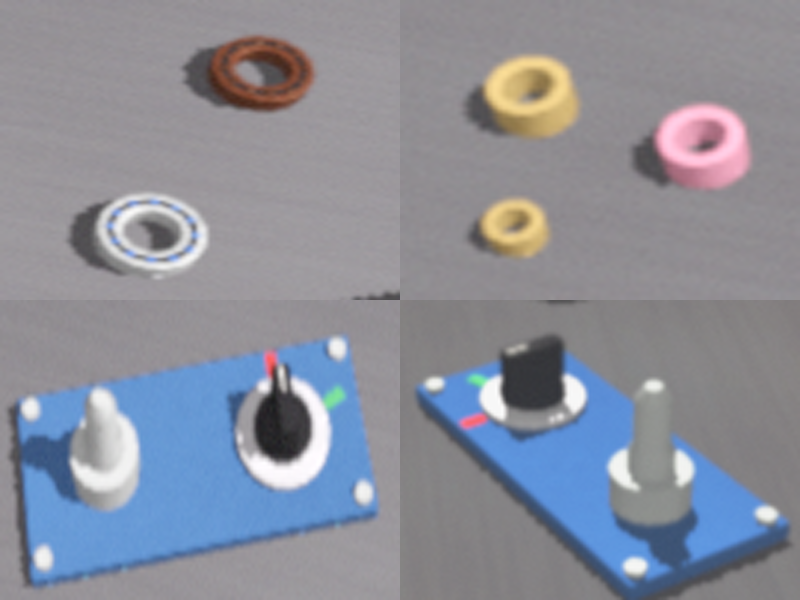

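The crop confirms the bright bearing with blue rollers (lower left, against the rusty one) and the large brass spacer (against the small and pink ones). The bar pointer is at the red mark, and green is clockwise from it. Next I look from above the spacer with the wrist camera.

Emit:
send_rows([
  [1,[33,32,0],0.09],
  [1,[33,32,0],0.09],
  [1,[33,32,0],0.09],
  [1,[33,32,0],0.09],
  [1,[33,32,0],0.09],
])

```text
time: 0.65
eef_pos: [0.3412, -0.3862, 0.2278]
tool_rot: [-2.916, -1.17, -0.0]
force: [0.4, -0.4, 0.5]
grip_width: 0.0911
grasp_force: 0.0
```

Emit:
send_rows([
  [1,[33,32,0],0.09],
  [1,[33,32,0],0.09],
  [1,[33,32,0],0.09],
  [1,[0,0,0],0],
  [1,[0,0,0],0],
])

```text
time: 1.15
eef_pos: [0.4396, -0.2909, 0.2276]
tool_rot: [-2.732, -1.55, 0.001]
force: [-0.2, -0.2, 0.1]
grip_width: 0.0912
grasp_force: 0.0
```

```bash
python3 - <<'E'
from h import *
im,K,C,m=snap("wrist"); np.savez("w1.npz",im=im,K=K,C=C); cv2.imwrite("pics/w1.png",im[:,:,::-1])
s=robot.get_state();print(s["eef_pos"],s["tool_rot"],s["joint_pos"],s["time"])
b=brass(im).astype(np.uint8); n,l,st,ce=cv2.connectedComponentsWithStats(b)
for i in range(1,n):
    if st[i,4]>150: print(st[i],ce[i],onz(*ce[i],0.012,K,C))
D=np.load("scene0.npz"); print("old",onz(475,264,.009,D["K"],D["C"]),"pink",onz(246,214,.012,D["K"],D["C"]),"brass",onz(211,203,.012,D["K"],D["C"]),"bearing",onz(447,318,.009,D["K"],D["C"]))
E
```

```text
[ 0.43895031 -0.29165429  0.22768747] [-2.73377747e+00 -1.54713790e+00  1.33324886e-03] [-6.07914546e-01  2.44704535e-01  1.67207456e+00 -6.35303624e-04
  1.22552953e+00 -6.68916392e-02] 1.2
[ 521  137   67   79 1324] [539.09592145 170.06722054] [ 0.64448173 -0.36768136  0.012     ]
[380 148  30  30 509] [394.75638507 162.37131631] [ 0.52784963 -0.28926202  0.012     ]
[ 315  205   41   43 1031] [334.89330747 226.32783705] [ 0.44626474 -0.31450826  0.012     ]
[  87  308   39   67 1248] [102.2588141  341.51121795] [ 0.15954053 -0.29571441  0.012     ]
[ 512  308   38   67 1251] [534.22941647 341.48041567] [ 0.56908429 -0.54064344  0.012     ]
[ 299  360  341   54 8219] [464.26706412 399.40734883] [ 0.47080001 -0.56986019  0.012     ]
old [0.45696247 0.31569332 0.009     ] pink [ 0.45815158 -0.21867547  0.012     ] brass [ 0.44879458 -0.3105181   0.012     ] bearing [0.60063374 0.27435379 0.009     ]
```

View pics/w1.png

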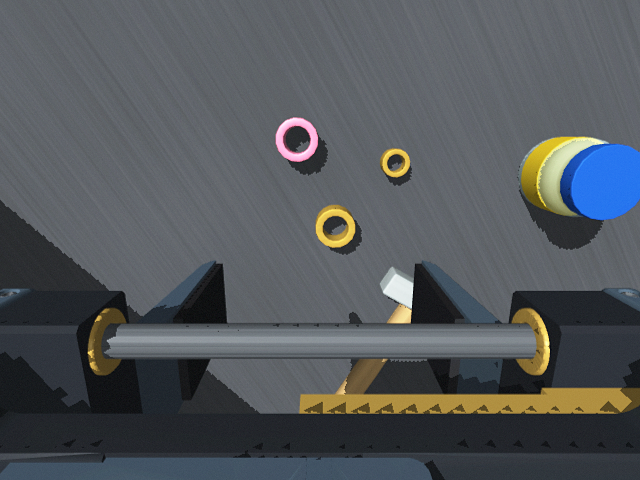

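The wrist view shows the large brass spacer at (335,227), pink at (297,140) and small brass at (396,162), all in line with the fixed-camera estimates. Next are views of the stand and the bearing.

Emit:
send_rows([
  [1,[25,35,0],0.08],
  [1,[25,35,0],0.08],
  [1,[25,35,0],0.08],
  [1,[25,35,0],0.08],
  [1,[25,35,0],0.08],
])

```text
time: 1.7
eef_pos: [0.5644, -0.1171, 0.228]
tool_rot: [2.372, 2.059, -0.001]
force: [0.1, -1.2, 0.1]
grip_width: 0.0912
grasp_force: 0.0
```

Emit:
send_rows([
  [1,[25,35,0],0.08],
  [1,[0,0,0],0],
  [1,[0,0,0],0],
])

```text
time: 2.0
eef_pos: [0.5889, -0.0826, 0.2275]
tool_rot: [-2.289, -2.151, 0.002]
force: [-0.0, -0.2, -0.3]
grip_width: 0.0909
grasp_force: 0.0
```

```bash
python3 - <<'E'
from h import *
im,K,C,m=snap("wrist"); np.savez("w2.npz",im=im,K=K,C=C); cv2.imwrite("pics/w2.png",im[:,:,::-1])
s=robot.get_state();print(s["eef_pos"],s["tool_rot"],s["joint_pos"],s["time"])
E
```

```text
[ 0.58854703 -0.08317922  0.22770055] [-2.29027848e+00 -2.15004142e+00  1.90192462e-03] [-1.59311269e-01  3.50896544e-01  1.51828848e+00 -8.44918577e-04
  1.27334279e+00 -9.59189512e-02] 2.05
```

Emit:
send_rows([
  [1,[0,30,0],0.04],
  [1,[0,30,0],0.04],
  [1,[0,20,0],0.04],
  [1,[0,0,0],0],
  [1,[0,0,0],0],
])

```text
time: 2.55
eef_pos: [0.5888, -0.0034, 0.2282]
tool_rot: [2.157, 2.283, -0.001]
force: [0.7, -0.2, -0.7]
grip_width: 0.0911
grasp_force: 0.0
```

```bash
python3 - <<'E'
from h import *
im,K,C,m=snap("wrist"); np.savez("w3.npz",im=im,K=K,C=C); cv2.imwrite("pics/w3.png",im[:,:,::-1])
s=robot.get_state();print(s["eef_pos"],s["tool_rot"],s["joint_pos"],s["time"])
a=np.load("w2.npz")["im"]
cv2.imwrite("pics/w23.png",cv2.resize(np.vstack([a[:280],im[:280]]),(686,600))[:,:,::-1])
E
```

```text
[ 0.58890792 -0.0035665   0.22811215] [ 2.15758901e+00  2.28270451e+00 -9.11132242e-04] [-2.51353728e-02  3.41489490e-01  1.53147483e+00 -8.61360184e-04
  1.26858135e+00 -8.12187217e-02] 2.6
```

View pics/w23.png

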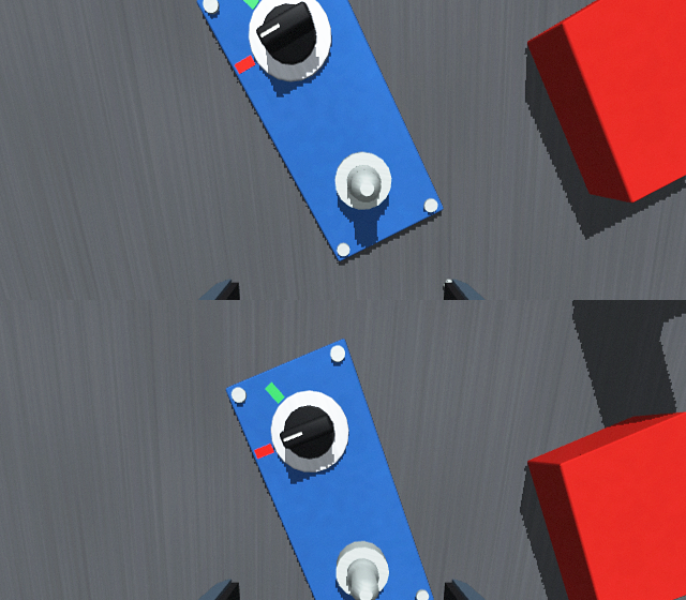

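The two wrist views show the stand. In w2 the flange is at about (339,169) px and the knob disc at (270,35). In w3 the flange is at (338,252) and the knob at (289,123), with the white pointer line toward the red mark.

```bash
cat >> h.py <<'E'
def white(im): h=hsv(im); return (h[...,1]<45)&(h[...,2]>135)
def circ(P):
    A=np.c_[2*P[:,:2],np.ones(len(P))]; s=np.linalg.lstsq(A,(P[:,:2]**2).sum(1),rcond=None)[0]
    return s[:2],np.sqrt(s[2]+s[0]**2+s[1]**2)
def circz(c,z,K,C,nadirside=True):
    """circle through hull points of contour cast on plane z, keeping the side away from the camera foot"""
    P=np.array([onz(u,v,z,K,C) for u,v in cv2.convexHull(c)[:,0].astype(float)])
    P=np.array([onz(u,v,z,K,C) for u,v in c[:,0].astype(float)])
    o=P.mean(0)[:2]; out=o-C[:2,3]; out/=np.linalg.norm(out)+1e-9
    for _ in range(3):
        Q=P[(P[:,:2]-o)@out>-0.002]; o,r=circ(Q); 
    return o,r
E
python3 - <<'E'
from h import *
W={i:np.load(f"w{i}.npz") for i in(2,3)}
get=lambda i:(W[i]["im"],W[i]["K"],W[i]["C"])
im,K,C=get(2); c=cv2.convexHull(blob(white(im),(339,169),34)); print("flange bb",cv2.boundingRect(c),cv2.fitEllipse(c))
cc=blob(white(im),(339,169),34)
for z in(.030,.036,.042): print("flange z",z,circz(cc,z,K,C))
for i,p in((2,(270,35)),(3,(289,123))):
    im,K,C=get(i); c=cv2.convexHull(blob(white(im),p,46)); print("disc",i,cv2.fitEllipse(c)); print([circz(c,z,K,C) for z in(.018,.024)])
# screws & marks
for i in(2,3):
    im,K,C=get(i); w=white(im).astype(np.uint8); n,l,st,ce=cv2.connectedComponentsWithStats(w)
    print(i,[(np.round(ce[k],1).tolist(),int(st[k,4]),onz(*ce[k],.013,K,C)[:2].round(4).tolist()) for k in range(1,n) if 25<st[k,4]<6000])
    h=hsv(im)
    for nm,mk,p in(("red",((h[...,0]<8)|(h[...,0]>172))&(h[...,1]>150),((229,61),(246,142))),("green",(abs(h[...,0].astype(int)-65)<15)&(h[...,1]>100),((235,3),(256,86)))):
        c=blob(mk,p[i-2],16); q=c[:,0].mean(0); print(nm,q,onz(*q,.012,K,C).round(4))
# edges of plate
im,K,C=get(3); c=blob(blue(im),(300,170),300); print("plate rect",cv2.minAreaRect(c))
E
```

```text
flange bb (313, 142, 52, 52) ((338.360595703125, 168.4864044189453), (51.90596008300781, 53.375213623046875), 173.4935760498047)
flange z 0.03 (array([ 0.61270925, -0.04758103]), np.float64(0.016899925523505124))
flange z 0.036 (array([ 0.61213987, -0.0460524 ]), np.float64(0.01714023453039175))
flange z 0.042 (array([ 0.61184467, -0.04538906]), np.float64(0.016845004027036713))
disc 2 ((270.12115478515625, 32.04267883300781), (76.28675079345703, 85.12583923339844), 169.37623596191406)
[(array([0.55725959, 0.07710087]), np.float64(0.03318308545086146)), (array([0.55787774, 0.0757146 ]), np.float64(0.03263960940428647))]
disc 3 ((288.7381591796875, 122.10004425048828), (71.55806732177734, 75.3273696899414), 157.7955322265625)
[(array([0.55659297, 0.07752999]), np.float64(0.03267248610390189)), (array([0.55706811, 0.07743499]), np.float64(0.03213828614099011))]
2 [([196.3, 5.0], 141, [0.4951, 0.1041]), ([271.5, 37.9], 2322, [0.5577, 0.0743]), ([251.6, 28.1], 73, [0.541, 0.0832]), ([338.5, 164.3], 1726, [0.6115, -0.0395]), ([401.5, 191.5], 119, [0.672, -0.0696]), ([320.0, 232.6], 109, [0.5895, -0.1063]), ([406.2, 287.9], 131, [0.6766, -0.1722]), ([322.6, 338.8], 4261, [0.5849, -0.227])]
red [228.06818182  59.86363636] [0.5168 0.0592 0.012 ]
green [234.10344828   2.        ] [0.5279 0.1046 0.012 ]
3 [([314.7, 49.8], 156, [0.5779, 0.1413]), ([222.3, 88.4], 147, [0.4951, 0.1043]), ([289.9, 119.5], 2207, [0.5579, 0.0806]), ([272.9, 127.3], 61, [0.5422, 0.0727]), ([337.9, 251.3], 1947, [0.6118, -0.046]), ([393.7, 276.0], 102, [0.6721, -0.0698]), ([313.1, 304.1], 101, [0.5894, -0.1067]), ([324.1, 338.6], 4295, [0.6037, -0.1475]), ([414.7, 370.0], 755, [0.7082, -0.1814])]
red [245.8372093  140.72093023] [0.5167 0.059  0.012 ]
green [256.08108108  86.24324324] [0.5258 0.108  0.012 ]
plate rect ((309.7123107910156, 177.2328643798828), (257.95867919921875, 120.08421325683594), 69.44395446777344)
```

Emit:
send_rows([
  [1,[2,45,0],0.08],
  [1,[2,45,0],0.08],
  [1,[2,45,0],0.08],
  [1,[2,45,0],0.08],
  [1,[0,0,0],0],
])

```text
time: 3.1
eef_pos: [0.5976, 0.1816, 0.2277]
tool_rot: [-1.758, -2.602, -0.003]
force: [0.8, -0.4, -0.2]
grip_width: 0.0916
grasp_force: 0.0
```

Emit:
send_rows([
  [1,[0,0,0],0],
])

```text
time: 3.2
eef_pos: [0.5975, 0.1775, 0.2277]
tool_rot: [1.764, 2.599, -0.002]
force: [-1.5, -0.4, 0.1]
grip_width: 0.0911
grasp_force: 0.0
```

```bash
python3 - <<'E'
from h import *
im,K,C,m=snap("wrist"); np.savez("w4.npz",im=im,K=K,C=C)
E
```

Emit:
send_rows([
  [1,[1,40,-20],0.05],
  [1,[1,40,-20],0.05],
  [1,[0,0,0],0],
  [1,[0,0,0],0],
])

```text
time: 3.65
eef_pos: [0.5994, 0.2567, 0.1874]
tool_rot: [-1.633, -2.684, 0.003]
force: [-0.4, -0.4, 0.6]
grip_width: 0.0913
grasp_force: 0.0
```

```bash
python3 - <<'E'
from h import *
im,K,C,m=snap("wrist"); np.savez("w5.npz",im=im,K=K,C=C)
s=robot.get_state();print(s["eef_pos"],s["tool_rot"],s["joint_pos"],s["time"])
W={i:np.load(f"w{i}.npz") for i in(2,3,4,5)}
get=lambda i:(W[i]["im"],W[i]["K"],W[i]["C"])
rs=[]
for i in(4,5):
    im,K,C=get(i); h=hsv(im); p=proj((.6006,.2744,.012),K,C); m=(h[...,2]>130)
    # ring, then blue rollers
    c=blob(m&(h[...,1]<110),p,36); e=cv2.fitEllipse(cv2.convexHull(c)); print(i,p,e,onz(*e[0],.018,K,C),onz(*e[0],.009,K,C)); rs.append(ray(*e[0],K,C))
    cv2.imwrite(f"pics/b{i}.png",cv2.resize(im[int(p[1])-50:int(p[1])+50,int(p[0])-60:int(p[0])+60],(480,400))[:,:,::-1])
    b=(h[...,0]>100)&(h[...,0]<125)&(h[...,1]>90); w=np.zeros_like(b,np.uint8); cv2.circle(w,tuple(np.int32(e[0])),36,1,-1); b=(b*w).astype(np.uint8)
    pts=np.argwhere(b)[:,::-1].astype(np.float32); eb=cv2.fitEllipse(cv2.convexHull(pts.astype(np.int32))); print(" rollers",len(pts),eb,onz(*eb[0],.018,K,C)[:2])
    rs.append(ray(*eb[0],K,C))
print("ring",cross(rs[0::2]),"roll",cross(rs[1::2]))
im,K,C=get(2);print("flange",onz(338.36,168.49,.036,K,C), "ptr2",cross([ray(251.6,28.1,K,C),ray(272.9,127.3,*get(3)[1:])]))
cv2.imwrite("pics/b45.png",np.hstack([cv2.imread("pics/b4.png"),cv2.imread("pics/b5.png")])[:, :800])
E
```

```text
[0.59981757 0.25630753 0.1882917 ] [ 1.63387987e+00  2.68241396e+00 -9.70835341e-04] [ 3.86671296e-01  4.65996941e-01  1.43500392e+00 -1.02379838e-03
  1.24064435e+00 -8.96137533e-02] 3.7
4 [359.89085412 115.71961599] ((360.2305908203125, 117.08863830566406), (59.43766784667969, 63.553802490234375), 14.312259674072266) [0.60088202 0.27297901 0.018     ] [0.6016268  0.27360611 0.009     ]
 rollers 323 ((360.40582275390625, 117.46636199951172), (52.00461959838867, 54.297916412353516), 14.996467590332031) [0.60116333 0.27273407]
5 [329.19973444 201.30665117] ((328.8948059082031, 203.2403564453125), (63.18074035644531, 64.82280731201172), 2.725555181503296) [0.60052854 0.27365876 0.018     ] [0.60148629 0.27228397 0.009     ]
 rollers 339 ((328.71795654296875, 204.4974822998047), (53.74201583862305, 54.62846755981445), 87.69550323486328) [0.60090791 0.2726066 ]
ring (array([0.60100652, 0.27318527, 0.01481673]), [np.float64(0.00013923443716615014), np.float64(0.0001392344371660904)]) roll (array([0.60099317, 0.27268837, 0.0184458 ]), [np.float64(0.00013321812538108656), np.float64(0.00013321812538118953)])
flange [ 0.61018604 -0.0412074   0.036     ] ptr2 (array([0.5472843 , 0.07256355, 0.05645726]), [np.float64(5.499605841347423e-06), np.float64(5.499605841277489e-06)])
```

Bearing rollers triangulate to (0.6010, 0.2727) at z 0.0184, against 18 mm given. The ring's mid-silhouette crossing, z 0.0148, fits too. The knob top is at 56.5 mm (56 given). The spindle is at (0.610,-0.0416) from two independent estimates. Going down on the bearing.

Emit:
send_rows([
  [1,[1,8,-35],0],
  [1,[0,7,-35],0],
  [1,[0,0,-35],0],
  [1,[0,0,-30],0],
  [1,[0,0,-15],0],
])

```text
time: 4.2
eef_pos: [0.5998, 0.2708, 0.0364]
tool_rot: [-1.634, -2.682, 0.004]
force: [-0.6, -0.7, -0.3]
grip_width: 0.091
grasp_force: 0.0
```

Emit:
send_rows([
  [1,[0,0,-10],0],
  [1,[0,0,-7],0],
  [1,[0,0,-2],0],
  [1,[0,0,0],0],
  [1,[0,0,0],0],
])

```text
time: 4.7
eef_pos: [0.601, 0.2736, 0.0201]
tool_rot: [1.63, 2.684, 0.003]
force: [0.3, 0.7, -0.7]
grip_width: 0.0916
grasp_force: 0.0
```

```bash
python3 - <<'E'
from h import *
s=[]
for i in range(4):
    a=snap("wrist"); q=robot.get_state(); s.append(np.r_[q["eef_pos"],q["force"],q["tool_rot"]])
print(np.mean(s,0).round(4),np.std(s,0).round(4))
im,K,C,m=a; cv2.imwrite("pics/g1.png",im[:,:,::-1])
Rm=C[:3,:3]; print("right",Rm[:,0],"up",Rm[:,1]); print(proj((.601,.2727,.018),K,C))
E
```

```text
[ 6.0070e-01  2.7360e-01  1.9800e-02 -1.6030e-01 -1.0820e-01  6.9100e-02
  1.6304e+00  2.6844e+00  2.0000e-03] [1.000e-04 1.000e-04 2.000e-04 5.015e-01 2.950e-01 3.693e-01 1.000e-04
 2.000e-04 5.000e-04]
right [ 8.87717336e-01  4.60388447e-01 -6.38972899e-04] up [-0.44339705  0.85457942 -0.2703573 ]
[317.67103346 303.9839452 ]
```

View pics/g1.png

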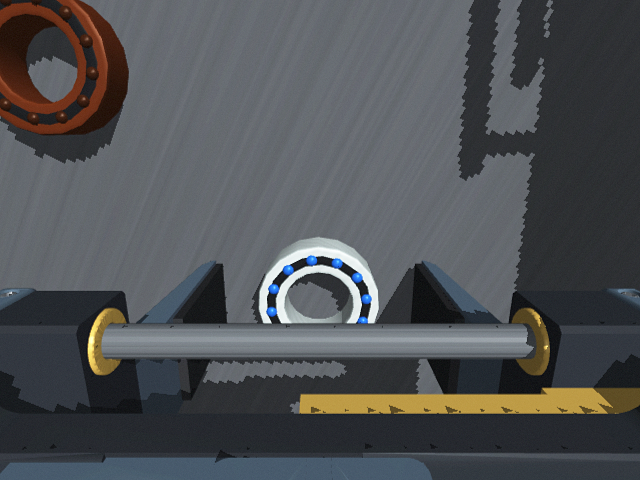

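The wrist view shows the bearing centred between the open fingers at (318,300), with the rusty one well clear at the upper left. I lower 3 mm more and close.

Emit:
send_rows([
  [1,[0,0,-3],0],
  [0.3,[0,0,0],0],
  [0.3,[0,0,0],0],
  [0.3,[0,0,0],0],
  [0.3,[0,0,0],0],
])

```text
time: 5.4
eef_pos: [0.6003, 0.2734, 0.016]
tool_rot: [1.631, 2.685, 0.0]
force: [0.5, 0.0, 0.2]
grip_width: 0.0624
grasp_force: 0.0
```

Emit:
send_rows([
  [0.3,[0,0,0],0],
  [0.3,[0,0,0],0],
  [0.3,[0,0,0],0],
])

```text
time: 5.7
eef_pos: [0.6004, 0.2734, 0.016]
tool_rot: [1.631, 2.685, 0.0]
force: [0.2, 0.3, 0.3]
grip_width: 0.0562
grasp_force: 30.0
```

Bearing gripped, width 56 mm at 30 N. Lifting it and carrying it over the spindle.

Emit:
send_rows([
  [0.3,[0,0,20],0],
  [0.3,[0,0,40],0],
  [0.3,[0,0,40],0],
  [0.3,[0,0,15],0],
  [0.3,[1.7,-40,0],0],
])

```text
time: 6.2
eef_pos: [0.6037, 0.2375, 0.1343]
tool_rot: [1.623, 2.686, 0.012]
force: [0.2, -0.6, -2.3]
grip_width: 0.0554
grasp_force: 30.0
```

Emit:
send_rows([
  [0.3,[1.5,-45,0],0],
  [0.3,[1.5,-45,0],0],
  [0.3,[1.5,-45,0],0],
  [0.3,[1.5,-45,0],0],
  [0.3,[1,-45,0],0],
])

```text
time: 6.7
eef_pos: [0.6084, 0.0066, 0.1305]
tool_rot: [-1.63, -2.684, 0.001]
force: [1.0, 0.6, -1.6]
grip_width: 0.0559
grasp_force: 30.0
```

Emit:
send_rows([
  [0.3,[1,-30,0],0],
  [0.3,[0,-20,0],0],
  [0.3,[0,0,0],0],
  [0.3,[0,0,0],0],
  [0.3,[0,0,0],0],
])

```text
time: 7.2
eef_pos: [0.6097, -0.0406, 0.1307]
tool_rot: [-1.629, -2.685, -0.0]
force: [-0.4, 0.3, -3.2]
grip_width: 0.0557
grasp_force: 30.0
```

```bash
python3 - <<'E'
from h import *
s=[]
for n in("wrist","scene","side"):
    im,K,C,m=snap(n); q=robot.get_state(); s.append(np.r_[q["eef_pos"],q["force"],q["tool_rot"]])
    np.savez(f"c_{n}.npz",im=im,K=K,C=C); 
    for p in((.6101,-.0416,.092),(.6101,-.0416,.036)): print(n,proj(p,K,C))
print(np.mean(s,0).round(4)); t=np.mean(s,0)
S=[np.load(f"c_{n}.npz") for n in("wrist","scene","side")]
out=[]
for d,(dx,dy) in zip(S,((150,90),(60,50),(70,60))):
    p=proj((t[0],t[1],t[2]-.016),d["K"],d["C"]); u,v=int(p[0]),int(p[1]); print(u,v)
    if dx==150: u,v=320,300
    out.append(cv2.resize(d["im"][max(0,v-dy):v+dy,max(0,u-dx):u+dx],(400,300),interpolation=cv2.INTER_CUBIC))
out.append(out[0]*0)
cv2.imwrite("pics/c1.png",np.vstack([np.hstack(out[:2]),np.hstack(out[2:])])[:,:,::-1])
E
```

```text
wrist [317.93813297 274.77887403]
wrist [318.21633654 245.48516157]
scene [296.91065166 268.62750702]
scene [298.71541247 281.68481203]
side [367.50899206 239.25545433]
side [366.60780653 266.49587976]
[ 6.0990e-01 -4.0500e-02  1.3090e-01  1.3240e-01 -7.9800e-02 -2.3786e+00
 -1.6290e+00 -2.6858e+00 -2.0000e-04]
318 289
296 262
367 227
```

View pics/c1.png

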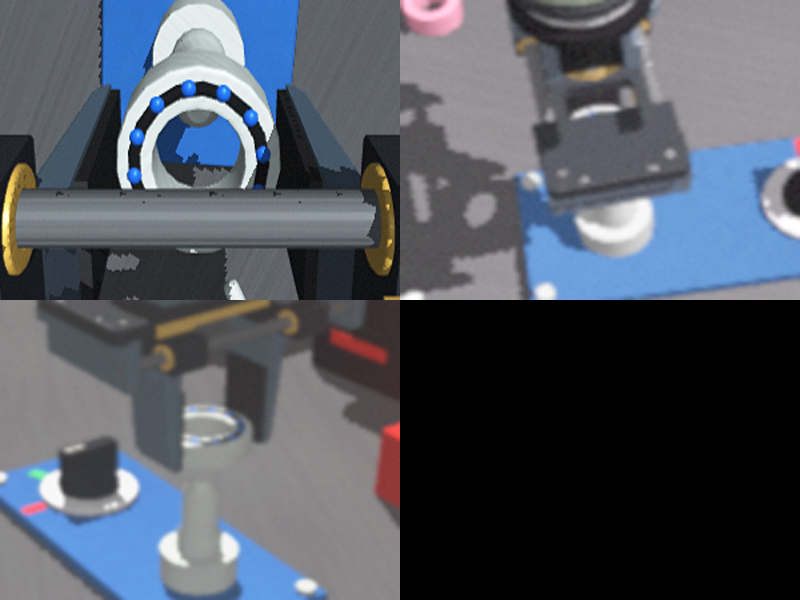

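Wrist crop (top left): the bearing is held level, with the flange seen beyond it, centre at about crop (200,42). The side crop (bottom left) shows the ring right above the nose. Next I compute the held bearing's centre from its eight visible rollers.

```bash
python3 - <<'E'
from h import *
d=np.load("c_wrist.npz");K,C=d["K"],d["C"]; z=.1309+.002
X=np.array([(189,88),(223,93),(250,116),(263,154),(156,103),(137,135),(134,175),(257,188)],float)
P=np.array([onz(170+.75*(x+.5),210+.6*(y+.5),z,K,C) for x,y in X]); o,r=circ(P)
print("bearing centre",o,r,"TCP .6099,-.0405", np.hypot(*(P[:,:2]-o).T).round(4))
# flange edge: white, upper arc
im=d["im"]; w=white(im); c=blob(w,(318,232),40)
cc=c[:,0]; top=cc[(cc[:,1]<233)].astype(float); Q=np.array([onz(u,v,.036,K,C) for u,v in top]); print(len(Q),circ(Q),top[:,1].min())
E
```

```text
bearing centre [ 0.61053586 -0.04147609] 0.021667761314364677 TCP .6099,-.0405 [0.0214 0.0215 0.0218 0.0219 0.0218 0.0216 0.0217 0.0214]
80 (array([ 0.60776182, -0.03563002]), np.float64(0.02096159216270557)) 206.0
```

The bearing's centre is within 0.5 mm of the spindle axis, so I lower it in stages and watch the force.

Emit:
send_rows([
  [0.3,[-0.3,0,-10],0],
  [0.3,[0,0,-15],0],
  [0.3,[0,0,-15],0],
  [0.3,[0,0,-10],0],
  [0.3,[0,0,-5],0],
])

```text
time: 7.85
eef_pos: [0.6089, -0.0413, 0.0744]
tool_rot: [-1.629, -2.683, 0.002]
force: [0.0, 0.0, -1.8]
grip_width: 0.0556
grasp_force: 30.0
```

Emit:
send_rows([
  [0.3,[0,0,-4],0],
  [0.3,[0,0,-4],0],
  [0.3,[0,0,-3],0],
  [0.3,[0,0,-2],0],
  [0.3,[0,0,0],0],
])

```text
time: 8.35
eef_pos: [0.6096, -0.0417, 0.0629]
tool_rot: [-1.631, -2.685, -0.0]
force: [-0.9, -0.5, -1.3]
grip_width: 0.0559
grasp_force: 30.0
```

Emit:
send_rows([
  [0.3,[0,0,-2],0],
  [0.3,[0,0,-2],0],
  [0.3,[0,0,-2],0],
  [0.3,[0,0,-1],0],
  [0.3,[0,0,0],0],
])

```text
time: 8.85
eef_pos: [0.6096, -0.0416, 0.0558]
tool_rot: [-1.631, -2.685, 0.0]
force: [0.2, 0.4, -1.6]
grip_width: 0.0557
grasp_force: 30.0
```

Emit:
send_rows([
  [0.3,[0,0,-1],0],
  [0.3,[0,0,-1],0],
  [0.3,[0,0,-0.5],0],
  [0.3,[0,0,-0.5],0],
  [0.3,[0,0,0],0],
])

```text
time: 9.35
eef_pos: [0.6096, -0.0416, 0.0529]
tool_rot: [-1.631, -2.685, -0.0]
force: [-0.6, 0.4, -1.6]
grip_width: 0.0559
grasp_force: 30.0
```

Emit:
send_rows([
  [0.3,[0,0,-0.5],0],
  [0.3,[0,0,-0.5],0],
  [0.3,[0,0,0],0],
  [0.3,[0,0,0],0],
])

```text
time: 9.75
eef_pos: [0.6097, -0.0417, 0.052]
tool_rot: [1.631, 2.685, 0.0]
force: [-0.3, -0.7, -3.0]
grip_width: 0.0559
grasp_force: 30.0
```

Emit:
send_rows([
  [0.3,[0,0,-0.5],0],
  [0.3,[0,0,0],0],
  [0.3,[0,0,0],0],
])

```text
time: 10.05
eef_pos: [0.6097, -0.0417, 0.0519]
tool_rot: [1.631, 2.685, 0.0]
force: [-1.4, 0.4, 3.3]
grip_width: 0.0558
grasp_force: 30.0
```

Emit:
send_rows([
  [0.3,[0,0,-0.5],0],
  [0.3,[0,0,0],0],
  [0.3,[0,0,0],0],
])

```text
time: 10.35
eef_pos: [0.6098, -0.0416, 0.0519]
tool_rot: [1.631, 2.685, 0.0]
force: [-2.1, -0.4, 6.4]
grip_width: 0.0557
grasp_force: 30.0
```

Emit:
send_rows([
  [0.3,[0,0,-0.5],0],
  [0.3,[0,0,0],0],
  [0.3,[0,0,0],0],
])

```text
time: 10.65
eef_pos: [0.6098, -0.0416, 0.0519]
tool_rot: [1.631, 2.684, 0.001]
force: [-3.3, 0.4, 9.1]
grip_width: 0.0556
grasp_force: 30.0
```

Contact came with the underside at 0.0359, against 0.036 expected, and the force is rising with no movement, so the bearing is home. Release and lift.

Emit:
send_rows([
  [0.9,[0,0,1],0],
  [0.9,[0,0,0],0],
  [0.9,[0,0,0],0],
  [0.9,[0,0,0],0],
  [0.9,[0,0,0],0],
])

```text
time: 11.15
eef_pos: [0.6097, -0.0417, 0.0512]
tool_rot: [-1.631, -2.685, 0.0]
force: [0.1, -0.1, -0.8]
grip_width: 0.0823
grasp_force: 0.0
```

Emit:
send_rows([
  [0.9,[0,0,8],0],
  [0.9,[0,0,30],0],
  [0.9,[0,0,45],0],
  [0.9,[0,0,45],0],
  [1,[-15,-40,0],-0.05],
])

```text
time: 11.65
eef_pos: [0.6001, -0.0794, 0.1872]
tool_rot: [1.685, 2.635, 0.013]
force: [0.6, -1.1, 0.9]
grip_width: 0.0873
grasp_force: 0.0
```

Emit:
send_rows([
  [1,[-25,-40,0],-0.13],
  [1,[-25,-40,0],-0.13],
  [1,[-25,-40,0],-0.13],
  [1,[0,0,0],0],
  [1,[0,0,0],0],
])

```text
time: 12.15
eef_pos: [0.5195, -0.2024, 0.1802]
tool_rot: [2.179, 2.262, 0.001]
force: [0.1, 0.9, -0.2]
grip_width: 0.0912
grasp_force: 0.0
```

```bash
python3 - <<'E'
from h import *
im,K,C,m=snap("wrist"); np.savez("w6.npz",im=im,K=K,C=C)
s=robot.get_state();print(s["eef_pos"],s["tool_rot"],s["joint_pos"],s["time"])
print(proj((.6101,-.0416,.054),K,C),proj((.447,-.3125,.024),K,C))
sd=robot.snapshot("side"); cv2.imwrite("pics/c2.png",np.hstack([im[:400],cv2.resize(sd[200:320,300:420],(400,400))])[:,240:,::-1])
E
```

```text
[ 0.51999281 -0.20156235  0.1800102 ] [2.17724815e+00 2.26380212e+00 1.52491243e-03] [-3.90788814e-01  3.26812008e-01  1.68040819e+00  7.14602359e-04
  1.13336623e+00 -4.30065325e-01] 12.2
[463.49544985   1.71099675] [234.75704715 336.53762072]
```

View pics/c2.png

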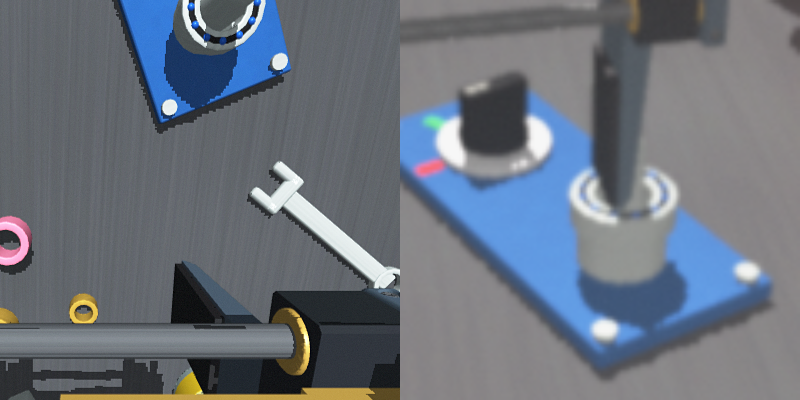

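The side crop (right) shows the bearing flush on the flange with no gap and level. The wrist crop (left) shows it round the spindle too. On to the spacer.

Emit:
send_rows([
  [1,[-22,-34,0],-0.15],
  [1,[-22,-34,0],-0.15],
  [1,[-22,-34,0],-0.15],
  [1,[-22,-34,0],-0.15],
  [1,[0,0,0],0],
])

```text
time: 12.75
eef_pos: [0.4308, -0.34, 0.1795]
tool_rot: [2.751, 1.514, -0.002]
force: [-0.2, 0.7, -0.0]
grip_width: 0.0913
grasp_force: 0.0
```

Emit:
send_rows([
  [0.8,[0,0,0],0],
  [0.8,[0,0,0],0],
])

```text
time: 12.95
eef_pos: [0.4328, -0.3363, 0.1795]
tool_rot: [-2.747, -1.524, -0.001]
force: [-0.2, 0.5, 0.1]
grip_width: 0.0783
grasp_force: 0.0
```

```bash
cat >> h.py <<'E'
def spacer(im,K,C,g):
    p=proj(g,K,C); h=hsv(im); b=brass(im)&(h[...,2]>60); c=blob(b,p,40); hull=cv2.convexHull(c); e=cv2.fitEllipse(hull)
    mk=np.zeros(b.shape,np.uint8); cv2.drawContours(mk,[hull],-1,1,-1); vs=h[...,2][(mk>0)&b]; t,_=cv2.threshold(vs.reshape(-1,1),0,255,cv2.THRESH_OTSU)
    c2=blob(b&(h[...,2]>t)&(mk>0),e[0],40); e2=cv2.fitEllipse(cv2.convexHull(c2)); return e,e2,t
E
python3 - <<'E'
from h import *
im,K,C,m=snap("wrist"); np.savez("w7.npz",im=im,K=K,C=C)
s=robot.get_state();print(s["eef_pos"],s["tool_rot"],s["joint_pos"],s["time"])
rs=[[],[]]
for f in("w1","w7"):
    d=np.load(f+".npz"); e,e2,t=spacer(d["im"],d["K"],d["C"],(.447,-.3125,.012)); print(f,e,e2,t,onz(*e2[0],.024,d["K"],d["C"])[:2])
    rs[0].append(ray(*e[0],d["K"],d["C"]));rs[1].append(ray(*e2[0],d["K"],d["C"]))
print(cross(rs[0]),cross(rs[1]))
cv2.imwrite("pics/w7.png",im[:,:,::-1])
E
```

```text
[ 0.43280323 -0.33624939  0.17943768] [-2.74697779e+00 -1.52391536e+00 -6.06890252e-04] [-6.81746008e-01  3.13306267e-01  1.70233867e+00  4.89169564e-04
  1.12601010e+00 -1.24142008e-01] 13.0
w1 ((334.87762451171875, 226.03317260742188), (39.99403381347656, 43.37260818481445), 168.76815795898438) ((334.88433837890625, 227.56985473632812), (38.21699523925781, 39.32429122924805), 98.28443908691406) 196.0 [ 0.44671181 -0.31275333]
w7 ((316.3344421386719, 191.55181884765625), (46.94137954711914, 49.42348861694336), 177.62652587890625) ((316.05474853515625, 192.03916931152344), (46.136383056640625, 47.77042007446289), 148.85020446777344) 187.0 [ 0.4469955  -0.31269831]
(array([ 0.44658065, -0.31372717,  0.0141572 ]), [np.float64(1.927196738912417e-05), np.float64(1.9271967388968196e-05)]) (array([ 0.44690478, -0.31262079,  0.02456958]), [np.float64(0.00013998867568600797), np.float64(0.00013998867568603971)])
```

View pics/w7.png

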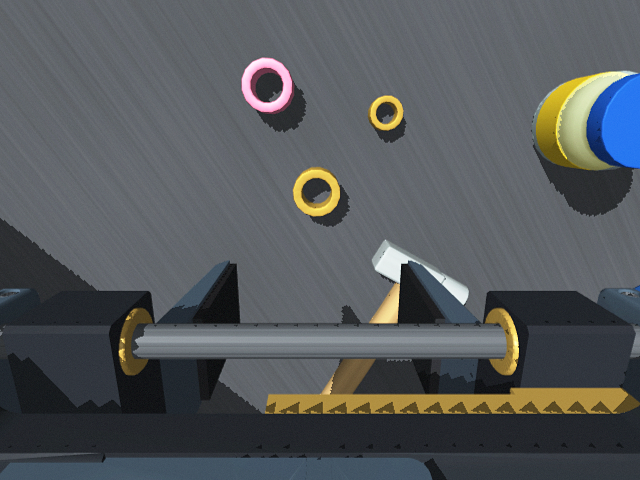

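The large brass spacer at (316,192) triangulates to (0.4469,-0.3126), top at 24.6 mm (24 given). The hammer head at (420,270) is clear of the fingers. Going down.

Emit:
send_rows([
  [0.75,[7,12,-35],0],
  [0.75,[7,11.5,-35],0],
  [0.75,[0,0,-35],0],
  [0.75,[0,0,-30],0],
  [0.75,[0,0,-13],0],
])

```text
time: 13.5
eef_pos: [0.4452, -0.3117, 0.0289]
tool_rot: [-2.743, -1.522, 0.003]
force: [0.1, 0.7, 0.9]
grip_width: 0.0683
grasp_force: 0.0
```

Emit:
send_rows([
  [0.75,[0,0,-8],0],
  [0.75,[0,0,-4],0],
  [0.75,[0,0,0],0],
  [0.75,[0,0,0],0],
])

```text
time: 13.9
eef_pos: [0.4464, -0.3146, 0.0206]
tool_rot: [2.748, 1.519, 0.002]
force: [1.2, -0.2, -0.6]
grip_width: 0.0681
grasp_force: 0.0
```

```bash
python3 - <<'E'
from h import *
im,K,C,m=snap("wrist"); s=robot.get_state(); print(s["eef_pos"],s["grip_width"])
e,e2,t=spacer(im,K,C,(.4469,-.3126,.02)); print(e2,onz(*e2[0],.024,K,C), cv2.boundingRect(blob(brass(im),proj((.4469,-.3126,.02),K,C),60)))
E
```

```text
[ 0.44636776 -0.31468618  0.0205938 ] 0.06826687029477185
((313.2007751464844, 296.2114562988281), (68.654052734375, 81.269775390625), 95.56099700927734) [ 0.4489871  -0.30897339  0.024     ] (270, 249, 89, 75)
```

Emit:
send_rows([
  [0.75,[0.5,2,-1.5],0],
  [0.2,[0,0,0],0],
  [0.2,[0,0,0],0],
  [0.2,[0,0,0],0],
  [0.2,[0,0,0],0],
])

```text
time: 14.45
eef_pos: [0.4462, -0.3121, 0.018]
tool_rot: [2.75, 1.52, 0.0]
force: [1.0, -0.5, 1.4]
grip_width: 0.0395
grasp_force: 7.6
```

Emit:
send_rows([
  [0.2,[0,0,0],0],
  [0.2,[0,0,0],0],
  [0.2,[0,0,0],0],
  [0.2,[0,0,0],0],
])

```text
time: 14.85
eef_pos: [0.4462, -0.3122, 0.018]
tool_rot: [2.749, 1.52, -0.0]
force: [-0.3, -0.2, 0.3]
grip_width: 0.0386
grasp_force: 30.0
```

Emit:
send_rows([
  [0.2,[0,0,20],0],
  [0.2,[0,0,40],0],
  [0.2,[0,0,40],0],
  [0.2,[0,0,10],0],
  [0.2,[20,33,0],0],
])

```text
time: 15.35
eef_pos: [0.4662, -0.2821, 0.1297]
tool_rot: [2.748, 1.511, 0.001]
force: [0.8, 0.7, -1.7]
grip_width: 0.0389
grasp_force: 30.0
```

Emit:
send_rows([
  [0.2,[24,40,0],0],
  [0.2,[24,40,0],0],
  [0.2,[24,40,0],0],
  [0.2,[24,40,0],0],
  [0.2,[24,40,0],0],
])

```text
time: 15.85
eef_pos: [0.5862, -0.0773, 0.1266]
tool_rot: [-2.748, -1.519, 0.003]
force: [0.1, -1.0, -1.5]
grip_width: 0.0387
grasp_force: 30.0
```

Emit:
send_rows([
  [0.2,[15,25,0],0],
  [0.2,[9,12,0],0],
  [0.2,[0,0,0],0],
  [0.2,[0,0,0],0],
  [0.2,[0,0,0],0],
])

```text
time: 16.35
eef_pos: [0.6092, -0.0437, 0.1277]
tool_rot: [-2.751, -1.517, 0.002]
force: [-1.1, 0.1, -1.9]
grip_width: 0.0389
grasp_force: 30.0
```

```bash
python3 - <<'E'
from h import *
s=[]
for i in range(3):
    im,K,C,m=snap("wrist"); q=robot.get_state(); s.append(np.r_[q["eef_pos"],q["tool_rot"],q["force"]])
t=np.mean(s,0); print(t.round(4),q["grip_width"]); np.savez("c2_wrist.npz",im=im,K=K,C=C)
z=t[2]+.006; p=proj((t[0],t[1],z),K,C); h=hsv(im)
b=brass(im); b[318:]=0
for thr in(120,160,190):
    c=blob(b&(h[...,2]>thr),p,60)[:,0]; c=c[(c[:,1]<312)].astype(float)
    P=np.array([onz(u,v,z,K,C) for u,v in c]); hl=cv2.convexHull(P[:,:2].astype(np.float32))[:,0]
    o,r=circ(hl); e=np.abs(np.hypot(*(hl-o).T)-r); k=e<.0012; o2,r2=circ(hl[k]); print(thr,len(hl),o.round(4),r.round(4),o2.round(4),r2.round(4),k.sum(),c[:,1].min())
print(p)
cv2.imwrite("pics/c3.png",np.hstack([cv2.resize(im[160:400,160:480],(800,600))])[:,:,::-1])
E
```

```text
[ 6.0950e-01 -4.3500e-02  1.2800e-01  9.1690e-01  5.0570e-01  2.0000e-04
 -2.6340e-01 -4.3790e-01 -2.3029e+00] 0.03934388348706501
120 28 [ 0.6172 -0.0365] 0.0168 [ 0.6165 -0.0358] 0.0164 19 255.0
160 28 [ 0.6172 -0.0365] 0.0164 [ 0.6166 -0.0357] 0.016 18 255.0
190 28 [ 0.6151 -0.038 ] 0.0161 [ 0.6146 -0.0381] 0.0166 15 262.0
[315.07656504 311.6472737 ]
```

View pics/c3.png

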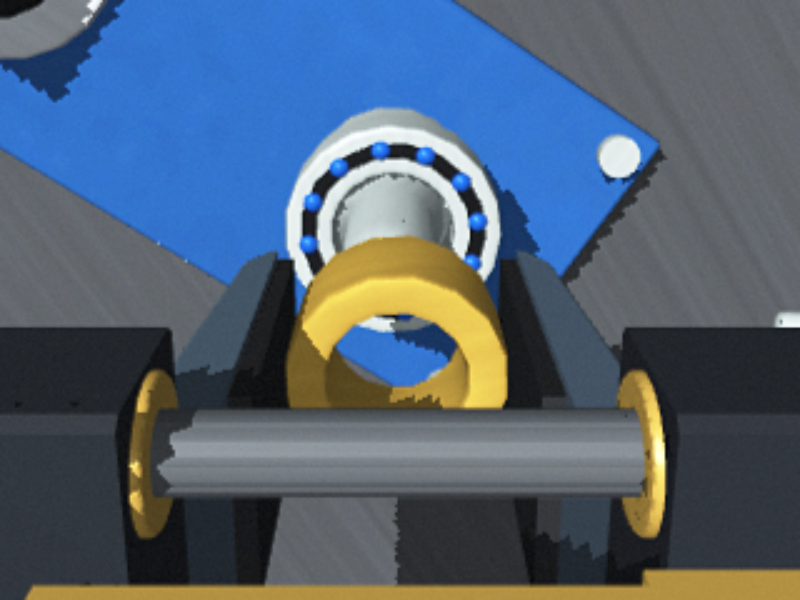

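The wrist crop shows the brass spacer held, its top rim spanning crop (287..508, 277 at the top), and the seated bearing's rollers behind it. I compute both centres from these points.

```bash
python3 - <<'E'
from h import *
from scipy.optimize import least_squares
d=np.load("c2_wrist.npz");K,C=d["K"],d["C"]
f=lambda X,z:np.array([onz(160+(x+.5)/2.5-.5,160+(y+.5)/2.5-.5,z,K,C) for x,y in X])
P=f([(287,378),(330,298),(400,277),(465,297),(508,388)],.134)[:,:2]
for r in(.02,None):
    if r: o=least_squares(lambda o:np.hypot(*(P-o).T)-r,P.mean(0)).x; print("spacer",o,(np.hypot(*(P-o).T)-r).round(4))
    else: print(circ(P))
B=f([(380,150),(426,156),(461,181),(478,220),(474,262),(339,168),(313,202),(308,244)],.054)[:,:2]; print("bearing",circ(B))
L=f([(340,240),(452,240)],.049)
print(C[:3,3])
E
```

```text
spacer [ 0.61039986 -0.04518405] [-0.0006 -0.0001  0.0001  0.     -0.0007]
(array([ 0.6108142, -0.0445777]), np.float64(0.01935928601590005))
bearing (array([ 0.61038112, -0.04316339]), np.float64(0.022045461312135035))
[0.65135159 0.01984145 0.28484148]
```

Emit:
send_rows([
  [0.2,[-0.3,2,0],0],
  [0.2,[0,0,-8],0],
  [0.2,[0,0,-8],0],
  [0.2,[0,0,-4],0],
  [0.2,[0,0,0],0],
])

```text
time: 17.0
eef_pos: [0.6092, -0.0401, 0.1067]
tool_rot: [-2.748, -1.519, 0.003]
force: [-0.4, -0.5, -1.2]
grip_width: 0.0389
grasp_force: 30.0
```

Emit:
send_rows([
  [0.2,[0,0,-3],0],
  [0.2,[0,0,-3],0],
  [0.2,[0,0,-3],0],
  [0.2,[0,0,-3],0],
  [0.2,[0,0,0],0],
])

```text
time: 17.5
eef_pos: [0.6096, -0.0401, 0.0954]
tool_rot: [-2.749, -1.519, 0.001]
force: [-0.3, -0.3, -1.9]
grip_width: 0.0389
grasp_force: 30.0
```

Emit:
send_rows([
  [0.2,[0,-0.7,-4],0],
  [0.2,[0,0,-4],0],
  [0.2,[0,0,-4],0],
  [0.2,[0,0,-3],0],
  [0.2,[0,0,0],0],
])

```text
time: 18.0
eef_pos: [0.6095, -0.0408, 0.0803]
tool_rot: [-2.749, -1.519, 0.002]
force: [-1.0, 0.2, -1.4]
grip_width: 0.0386
grasp_force: 30.0
```

Emit:
send_rows([
  [0.2,[0,0,-2],0],
  [0.2,[0,0,-2],0],
  [0.2,[0,0,-1],0],
  [0.2,[0,0,0],0],
  [0.2,[0,0,0],0],
])

```text
time: 18.5
eef_pos: [0.61, -0.0408, 0.076]
tool_rot: [2.749, 1.52, 0.0]
force: [0.3, 0.4, -2.3]
grip_width: 0.039
grasp_force: 30.0
```

Underside at about 58 mm, with 4 mm to go to the bearing at 54.

Emit:
send_rows([
  [0.2,[0,0,-1],0],
  [0.2,[0,0,-1],0],
  [0.2,[0,0,-0.5],0],
  [0.2,[0,0,0],0],
  [0.2,[0,0,0],0],
])

```text
time: 19.0
eef_pos: [0.6099, -0.0408, 0.0735]
tool_rot: [2.75, 1.52, 0.0]
force: [-0.3, -0.2, -1.5]
grip_width: 0.0387
grasp_force: 30.0
```

Emit:
send_rows([
  [0.2,[0,0,-0.5],0],
  [0.2,[0,0,-0.5],0],
  [0.2,[0,0,0],0],
  [0.2,[0,0,0],0],
])

```text
time: 19.4
eef_pos: [0.6099, -0.0408, 0.0724]
tool_rot: [2.75, 1.52, 0.0]
force: [-0.5, 0.6, -2.0]
grip_width: 0.0389
grasp_force: 30.0
```

Emit:
send_rows([
  [0.2,[0,0,-0.5],0],
  [0.2,[0,0,0],0],
  [0.2,[0,0,0],0],
])

```text
time: 19.7
eef_pos: [0.61, -0.0408, 0.0721]
tool_rot: [2.749, 1.52, 0.0]
force: [0.2, 0.5, -1.3]
grip_width: 0.0391
grasp_force: 30.0
```

Emit:
send_rows([
  [0.2,[0,0,-0.5],0],
  [0.2,[0,0,0],0],
  [0.2,[0,0,0],0],
])

```text
time: 20.0
eef_pos: [0.61, -0.0408, 0.072]
tool_rot: [2.749, 1.52, 0.001]
force: [-1.1, -0.2, 3.3]
grip_width: 0.0389
grasp_force: 30.0
```

Emit:
send_rows([
  [0.2,[0,0,-0.5],0],
  [0.2,[0,0,0],0],
  [0.2,[0,0,0],0],
])

```text
time: 20.3
eef_pos: [0.61, -0.0409, 0.072]
tool_rot: [2.749, 1.519, 0.001]
force: [-3.1, 0.7, 7.1]
grip_width: 0.0386
grasp_force: 30.0
```

Emit:
send_rows([
  [0.2,[0,0,-0.5],0],
  [0.2,[0,0,0],0],
  [0.2,[0,0,0],0],
])

```text
time: 20.6
eef_pos: [0.61, -0.0409, 0.072]
tool_rot: [2.749, 1.519, 0.001]
force: [-3.4, 1.0, 9.2]
grip_width: 0.0386
grasp_force: 30.0
```

The spacer seated at underside 0.054, which is exactly the expected height, and the force is rising. Release, lift, and turn to align with the knob: closing line at 114°, so +2.55 rad.

Emit:
send_rows([
  [0.7,[0,0,1],0],
  [0.7,[0,0,0],0],
  [0.7,[0,0,0],0],
  [0.7,[0,0,0],0],
  [0.7,[0,0,0],0],
])

```text
time: 21.1
eef_pos: [0.6098, -0.0408, 0.0712]
tool_rot: [-2.749, -1.52, 0.0]
force: [0.2, -0.4, 0.4]
grip_width: 0.0635
grasp_force: 0.0
```

Emit:
send_rows([
  [0.7,[0,0,8],0],
  [0.7,[0,0,25],0],
  [0.7,[0,0,35],0],
  [0.7,[0,0,20],0.1],
  [0.7,[-10,23,0],0.14],
])

```text
time: 21.6
eef_pos: [0.6032, -0.0196, 0.1638]
tool_rot: [2.54, 1.837, 0.011]
force: [0.2, 0.3, -0.1]
grip_width: 0.064
grasp_force: 0.0
```

Emit:
send_rows([
  [0.7,[-10,23,0],0.14],
  [0.7,[-10,23,0],0.14],
  [0.7,[-10,23,0],0.14],
  [0.7,[-10,23,0],0.14],
  [0.7,[0,0,0],0.14],
])

```text
time: 22.1
eef_pos: [0.5587, 0.0765, 0.1602]
tool_rot: [-1.752, -2.607, -0.001]
force: [-0.2, -0.9, -0.2]
grip_width: 0.0637
grasp_force: 0.0
```

Emit:
send_rows([
  [0.6,[0,0,0],0.14],
  [0.6,[0,0,0],0.14],
  [0.6,[0,0,0],0.14],
  [0.6,[0,0,0],0.14],
  [0.6,[0,0,0],0.14],
])

```text
time: 22.6
eef_pos: [0.56, 0.0742, 0.1601]
tool_rot: [0.756, 3.049, 0.001]
force: [-0.7, -0.9, -0.3]
grip_width: 0.0547
grasp_force: 0.0
```

Emit:
send_rows([
  [0.6,[0,0,0],0.14],
  [0.6,[0,0,0],0.14],
  [0.6,[0,0,0],0.14],
  [0.6,[0,0,0],0.14],
  [0.6,[0,0,0],0],
])

```text
time: 23.1
eef_pos: [0.5601, 0.0742, 0.16]
tool_rot: [-0.107, 3.139, 0.0]
force: [-0.9, 0.3, -0.4]
grip_width: 0.0549
grasp_force: 0.0
```

Emit:
send_rows([
  [0.6,[0,0,0],0],
  [0.6,[0,0,0],0],
])

```text
time: 23.3
eef_pos: [0.5599, 0.0742, 0.1597]
tool_rot: [-0.104, 3.14, 0.0]
force: [0.2, -0.1, 0.1]
grip_width: 0.0548
grasp_force: 0.0
```

```bash
python3 - <<'E'
from h import *
im,K,C,m=snap("wrist"); s=robot.get_state(); a=R.from_rotvec(s["tool_rot"]).as_matrix()
print(s["eef_pos"],s["joint_pos"],"y_tool deg",np.degrees(np.arctan2(a[1,1],a[0,1])),s["grip_width"],s["time"])
np.savez("k1.npz",im=im,K=K,C=C)
p=proj((.5571,.0766,.056),K,C); print("knob px",p, "spindle",proj((.6101,-.0416,.092),K,C))
h=hsv(im); w=white(im).astype(np.uint8); n,l,st,ce=cv2.connectedComponentsWithStats(w)
print([(ce[k].round(1).tolist(),st[k].tolist(),onz(*ce[k],.056,K,C)[:2].round(4).tolist()) for k in range(1,n) if st[k,4]>25 and np.hypot(*(ce[k]-p))<90])
im,K,C,m=snap("side"); c=blob(brass(im),proj((.6101,-.0416,.066),K,C),30)
x,y,w_,h_=cv2.boundingRect(c); print("spacer side box",x,y,w_,h_,"bottom front z:",proj((.6101,-.0416,.054),K,C),"top",proj((.6101,-.0416,.078),K,C), cv2.minAreaRect(c))
cv2.imwrite("pics/side_after.png",im[:,:,::-1])
E
```

```text
[0.5599167  0.07415936 0.15962115] [ 1.11270627e-01  3.55138616e-01  1.69279432e+00  9.42980157e-05
  1.09349197e+00 -1.52623283e+00] y_tool deg 93.81955573886843 0.05453098379189536 23.35
knob px [324.16349817 238.05156716] spindle [138.80142667 319.31048565]
[([324.0, 219.3], [284, 184, 82, 81, 2706], [0.5434, 0.0755]), ([319.4, 224.0], [315, 214, 10, 21, 76], [0.5471, 0.0725]), ([398.8, 253.7], [392, 247, 15, 14, 161], [0.5652, 0.1311])]
spacer side box 357 242 22 21 bottom front z: [366.89044992 257.95232697] top [367.27756413 246.2509009 ] ((367.5, 252.0), (20.0, 21.0), 90.0)
```

The knob pointer reads (0.547,0.0725), as before. The spacer in the side view spans the expected heights. Final alignment of +0.353 rad, then down.

Emit:
send_rows([
  [0.6,[-1.4,1.2,0],0.12],
  [0.6,[-1.4,1.2,0],0.12],
  [0.6,[0,0,0],0.113],
  [0.6,[0,0,-25],0],
  [0.6,[0,0,-35],0],
])

```text
time: 23.9
eef_pos: [0.5589, 0.0768, 0.1008]
tool_rot: [-0.654, 3.067, -0.001]
force: [1.2, -0.2, 0.1]
grip_width: 0.0549
grasp_force: 0.0
```

Emit:
send_rows([
  [0.6,[0,0,-30],0],
  [0.6,[0,0,-15],0],
  [0.6,[0,0,-8],0],
  [0.6,[0,0,0],0],
  [0.6,[0,0,0],0],
])

```text
time: 24.4
eef_pos: [0.5578, 0.0766, 0.0472]
tool_rot: [-0.656, 3.071, -0.0]
force: [0.2, 0.7, 0.3]
grip_width: 0.0546
grasp_force: 0.0
```

```bash
python3 - <<'E'
from h import *
im,K,C,m=snap("wrist"); s=robot.get_state(); a=R.from_rotvec(s["tool_rot"]).as_matrix()
print(s["eef_pos"],s["joint_pos"],"y_tool deg",np.degrees(np.arctan2(a[1,1],a[0,1])),s["force"])
E
```

```text
[0.55799805 0.07668804 0.04756665] [ 1.16105604e-01  4.72910875e-01  1.83148745e+00  1.27837694e-04
  8.34984239e-01 -1.87580805e+00] y_tool deg 114.12330030545783 [-0.0645899  -0.48471002  0.16574325]
```

Emit:
send_rows([
  [0.6,[-0.7,0,-1],0],
  [0,[0,0,0],0],
  [0,[0,0,0],0],
  [0,[0,0,0],0],
  [0,[0,0,0],0],
])

```text
time: 24.95
eef_pos: [0.5564, 0.0766, 0.0456]
tool_rot: [-0.657, 3.072, 0.0]
force: [-0.1, 0.3, 0.2]
grip_width: 0.0257
grasp_force: 0.0
```

Emit:
send_rows([
  [0,[0,0,0],0],
  [0,[0,0,0],0],
  [0,[0,0,0],0],
  [0,[0,0,0],0],
  [0,[0,0,0],0],
])

```text
time: 25.45
eef_pos: [0.5557, 0.0781, 0.0455]
tool_rot: [0.655, -3.072, -0.004]
force: [-2.8, 4.9, 1.2]
grip_width: 0.014
grasp_force: 30.0
```

The bar is gripped at 14 mm. A 5 N side force shows a 1.6 mm offset along the closing line. I relieve it, then turn clockwise 1.2 rad.

Emit:
send_rows([
  [0,[-0.7,1.7,0],0],
  [0,[0,0,0],0],
  [0,[0,0,0],-0.05],
  [0,[0,0,0],-0.1],
  [0,[0,0,0],-0.1],
])

```text
time: 25.95
eef_pos: [0.5556, 0.0784, 0.0455]
tool_rot: [0.262, -3.13, -0.001]
force: [-0.2, 1.4, 0.0]
grip_width: 0.0133
grasp_force: 30.0
```

Emit:
send_rows([
  [0,[0,0,0],-0.1],
  [0,[0,0,0],-0.1],
  [0,[0,0,0],-0.1],
  [0,[0,0,0],-0.1],
  [0,[0,0,0],-0.1],
])

```text
time: 26.45
eef_pos: [0.5556, 0.0788, 0.0455]
tool_rot: [-0.521, -3.098, -0.002]
force: [-0.9, 2.3, 0.5]
grip_width: 0.014
grasp_force: 30.0
```

Emit:
send_rows([
  [0,[0,0,0],-0.1],
  [0,[0,0,0],-0.1],
  [0,[0,0,0],-0.1],
  [0,[0,0,0],-0.1],
  [0,[0,0,0],-0.05],
])

```text
time: 26.95
eef_pos: [0.5558, 0.0791, 0.0455]
tool_rot: [-1.198, -2.904, -0.003]
force: [-0.2, 3.9, 0.4]
grip_width: 0.014
grasp_force: 30.0
```

```bash
python3 - <<'E'
from h import *
im,K,C,m=snap("wrist"); s=robot.get_state(); a=R.from_rotvec(s["tool_rot"]).as_matrix()
print(s["eef_pos"],s["joint_pos"][5],"y_tool deg",np.degrees(np.arctan2(a[1,1],a[0,1])),s["force"],s["torque"],s["grip_width"])
E
```

```text
[0.55583419 0.07909703 0.04548702] -0.6700631465922504 y_tool deg 45.18876668321967 [0.19417329 4.65801404 0.48223358] [ 0.84278942 -0.06872601  0.2121854 ] 0.013801019471509551
```

Turned 68.9° (1.2 rad). Let go, lift and check.

Emit:
send_rows([
  [0.6,[0,0.8,0],0],
  [0.6,[0,0,0],0],
  [0.6,[0,0,0],0],
  [0.6,[0,0,0],0],
  [0.6,[0,0,0],0],
])

```text
time: 27.5
eef_pos: [0.5557, 0.0789, 0.0455]
tool_rot: [1.193, 2.906, -0.0]
force: [0.3, 0.7, -0.6]
grip_width: 0.051
grasp_force: 0.0
```

Emit:
send_rows([
  [0.6,[0,0,10],0],
  [0.6,[0,0,30],0],
  [0.6,[0,0,45],0],
  [0.6,[0,0,45],0],
  [0.6,[-20,-30,20],0],
])

```text
time: 28.0
eef_pos: [0.5396, 0.0509, 0.2007]
tool_rot: [1.185, 2.9, 0.009]
force: [0.0, -1.1, 0.3]
grip_width: 0.0544
grasp_force: 0.0
```

Emit:
send_rows([
  [0.6,[-25,-30,20],0],
  [0.6,[-25,-30,0],0],
  [0.6,[-25,-20,0],0],
  [0.6,[0,0,0],0],
  [0.6,[0,0,0],0],
])

```text
time: 28.5
eef_pos: [0.4609, -0.0311, 0.2164]
tool_rot: [1.194, 2.904, 0.002]
force: [0.0, 0.2, -0.1]
grip_width: 0.0547
grasp_force: 0.0
```

```bash
python3 - <<'E'
from h import *
im,K,C,m=snap("wrist"); s=robot.get_state(); np.savez("f1.npz",im=im,K=K,C=C)
print(s["eef_pos"],s["time"],s["force"])
kc=np.array([.556,.078]); p=proj((*kc,.056),K,C); print("knob px",p)
w=white(im).astype(np.uint8); n,l,st,ce=cv2.connectedComponentsWithStats(w)
for k in range(1,n):
    if 25<st[k,4]<200 and np.hypot(*(ce[k]-p))<40:
        q=onz(*ce[k],.056,K,C)[:2]; print("pointer",ce[k],q,np.degrees(np.arctan2(*(q-kc)[::-1])),"start 204.1, locked 135.3")
hs=hsv(im); gm=(abs(hs[...,0].astype(int)-65)<15)&(hs[...,1]>100); c=blob(gm,p,80); q=onz(*c[:,0].mean(0),.012,K,C)[:2]; print("green",q,np.degrees(np.arctan2(*(q-kc)[::-1])))
r=[]
for n_ in("scene","side"):
    i2,K2,C2,_=snap(n_); c=blob(brass(i2),proj((.6101,-.0416,.066),K2,C2),22); x,y,w_,h_=cv2.boundingRect(c); print(n_,x,y,w_,h_); r.append(ray(x+w_/2-.5,y+h_/2-.5,K2,C2))
    cy=[proj((.6101+.02*np.cos(t),-.0416+.02*np.sin(t),z),K2,C2) for t in np.linspace(0,6.28,60) for z in(.054,.078)]; cy=np.array(cy); print("  expected box",cy.min(0),cy.max(0)-cy.min(0))
print("spacer mid",cross(r))
E
```

```text
[ 0.46140458 -0.03078359  0.21619107] 28.55 [ 0.11109454 -1.29378004 -1.40957834]
knob px [488.55365743 211.47082988]
pointer [490.16071429 200.16071429] [0.54921497 0.08496837] 134.2362808070633 start 204.1, locked 135.3
pointer [465.57419355 233.23225806] [0.5572744  0.05204891] -87.18858219434969 start 204.1, locked 135.3
green [0.52585124 0.10813387] 135.01414878796885
scene 290 278 15 8
  expected box [287.54744244 263.47345933] [20.23492295 22.72860506]
side 357 243 22 20
  expected box [355.31980865 240.10037989] [23.75399342 24.41026955]
spacer mid (array([ 0.61669763, -0.03819162,  0.0596863 ]), [np.float64(0.005416726547871355), np.float64(0.005416726547871446)])
```

The pointer is at 134°, the green mark at 135°, and the locked angle is 135°. The spacer's side-view box fits the seated height, and the arm is clear.

```bash
python3 -c "
from plant import robot
print(robot.close_job())"
```

```text
the job is handed in; nothing more can be done
None
```

The job is handed in: both the bearing and the spacer were lowered by hand and met resistance at their expected home heights, the knob pointer sits at the green mark, the rusty bearing was never touched, and the arm is clear (about 29 s of the 72 s allowed; no verdict was returned).

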